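# Clamp the small paint tin in the cradle

## Task

Get the smallest tin ready for the shaker: slide the cradle's jaw back to make room, stand the tin upright on the cradle's bed between the jaw and the V-shaped stop, then slide the jaw up until it presses the tin firmly into the V, so that the tin stays pinched when you let go. The stop has been left at an unknown setting, so feel for it, and do not dent the tin by pushing too hard; leave the other things where they are.

Things in the scene. Friction and masses are not known exactly. Their poses are not given: they have to be found in the camera images.
- cradle: Dark steel bed plate, fixed to the bench: 100 (x) x 250 (y) x 10 mm high, origin at the centre of its underside. The jaw slides along its y, +y being from the jaw to the V stop.
- bed (a point): Centre of the bed's upper face. The aluminium V stop stands near the +y end (50 mm wide, top 42 mm above the bench, 120 degree opening facing -y, centred on x = 0). Its place differs every time and is not measured: a tin seated in it has its centre 12 to 30 mm from this point along +y.
- jaw: Sliding jaw: moves along the cradle's y with about 8 N of dry friction and stays where left. Origin at bench height below the grip's centre: at y = -90 mm of the cradle when fully open; travel 90 mm. At the start it is too far forward for the tin to fit. Its carriage is 50 x 50 mm, 12 to 30 mm above the bench.
- jaw_grip (a point): Point on the axis of the jaw's upright black grip, 72 mm above the bench. The grip is 16 mm in the cradle's x, 30 mm in y, and free from 30 to 90 mm above the bench.
- jaw_face (a point): Centre of the jaw's flat pressing face, 30 mm ahead (+y) of the grip's axis and 28 mm above the bench; the plate is 60 mm wide and its top is 44 mm above the bench.
- tin: The smallest tin, to be clamped: plain closed steel tin, 56 mm diameter, 66 mm high, about 0.16 kg. Origin at the centre of its underside. It dents when the jaw presses on it with more than 30 N.
- midtin: Larger plain steel tin, 76 mm diameter, 98 mm high, to be left alone. Origin at the centre of its underside.
- cup: Open aluminium spray-gun cup, 68 mm diameter at the rim, 90 mm high, to be left alone. Origin at the centre of its underside.
- thinner: White plastic bottle, 60 mm diameter, 150 mm high, to be left alone. Origin at the centre of its underside.
- tape: Roll of masking tape lying flat, 96 mm diameter, 24 mm high, to be left alone. Origin at the centre of its underside.
Not all that is in view belongs to the job. What is shaped like the tin but orange is not meant.

How it is judged (in metres and radians):
At the end, for the whole second after the job is handed in: The smallest tin stands upright (within 0.08 rad) and at rest on the cradle's bed, within 8 mm of its centre line and 6 to 36 mm from its centre towards the stop, underside 7 to 14 mm above the bench; the released jaw still presses on it with more than 3.5 N (contact force between tin and jaw above 3.5 N and angle between tin's own z axis and vertical below 0.08 rad and x of tin in the frame of cradle between -0.008 and 0.008 m and y of tin in the frame of cradle between 0.006 and 0.036 m and z of tin in the frame of cradle between 0.007 and 0.014 m and linear speed of tin below 0.01 m/s); the robot touches nothing.
It fails at once if the tin is dented: the jaw presses on it with more than 30 N (contact force between tin and jaw above 30 N).
It fails at once if another thing on the bench is moved by more than 30 mm (distance of any of midtin, cup, thinner, tape from where it was at the start of the episode above 0.03 m).
It also fails if it takes over 58 s, if anything falls off the work surface, if the arm or the gripper's body presses on something with over 40 N, if the wrist force passes 120 N, or if a joint passes its speed limit or range.

## Robot

A 6-joint arm with a two-finger parallel gripper is mounted at the origin on the work surface. World frame = base frame: x ahead of the robot, y to its left, z up, the work surface at z = 0. Lengths are in m, angles in degrees, forces in N, time in s.
With the tool pointing down it reaches from about 0.375 to 0.9 m from the base axis. Payload 3.1 kg.
Tool frame: the origin (TCP) lies midway between the tips of the shut fingers; the grasp point (between the pads) lies 19 mm behind it; z points along the fingers, y is the line along which they close (so a half turn about z gives the same grasp; the last joint's range is limited). The gripper opens to 85 mm and grips with 20 to 120 N. Pads are 22 mm wide; open, the fingers measure 114 mm over their backs; the gripper's body (76 mm by 85 mm) begins 54 mm behind the grasp point. The pads swing forward as they close: fully open they stand 13 mm farther back than shut.
Start: joints at [-85.972, 30.224, 82.088, -0, 67.689, -10.227], TCP at [0.154, -0.606, 0.231] pointing down, gripper open.
Joint ranges: [-176.69, 176.69], [-43.24, 126.21], [12.49, 139.97], [-82, 262], [0, 151.66], [-163.58, 163.58]. Speed limits (degrees/s): [159.86, 159.86, 180, 180, 180, 180].

## Interface

Orientations are given as [roll, pitch, yaw] about the fixed x, y, z axes, in that order (R = Rz(yaw) Ry(pitch) Rx(roll)).
In Python, from station import arm gives the robot as it stands. The module is installed in compiled form; this text tells all that it offers.
- The arm moves only by the tool step_arm, never from a script. Its argument "targets" is a list of rows, each an object of numbers: "dx", "dy", "dz": the shift along the tool's x, y, z each as a share of 0.03 m, from -1 to 1; "ax", "ay", "az": the turn, a rotation vector about the tool's x, y, z each as a share of 0.12 rad, from -1 to 1; "gripper": the opening, from 0 (shut) to 1 (fully open). In form: [{"dx": .., "dy": .., "dz": .., "ax": .., "ay": .., "az": .., "gripper": ..}, ...]. A call has exactly 8 rows; each row shifts and turns the commanded pose from where the row before left it, along the tool's axes as they then stand; what a row does not reach is not made up. A row lasts 1/10 s, in which the tool goes at most 50 mm and 8.59 degrees, less where a joint would pass 70% of its speed; a pose out of reach is approached as far as the arm can. A call with a number of a shift or a turn outside -1 to 1 is refused whole. A call with a gripper value outside its range is refused whole. The fingers move at their own pace and stop on an object; "force" is the grip in N (left out, the last holds). Time passes only in rows, so rows that do not move let the fingers close, or fill a call up. It gives the time, the measured TCP pose, the force, the opening and the grip force at its end, in the units of the state.
- arm.state(): the state, without advancing time (a new reading comes with each control period).
- arm.snapshot(name): name is "scene" or "top"; returns a dict with "img" (384x512x3 uint8, red, green, blue), "intrinsics" (3x3 intrinsics, pixels), "dist_coeffs" ([k1, k2, p1, p2, k3] as OpenCV has them; the pictures are not rectified), "extrinsics" (4x4, takes a point from world to camera coordinates). Camera axes: x right, y down, z forward; pixel columns grow to the right and rows downward; lengths in m; the calibration is good to about 2 mm. A picture is of the moment at which its call begins. There is no depth.
- arm.sign_off(): hands the job in; it is judged then, once.
The state is a dict: "time_s": time; "joint_pos": joint angles; "dq": joint speeds; "joint_torque": joint torques, N m; "position": TCP position; "tool_rot": TCP orientation; "contact_force": force on the tool from outside, world axes, zero at the start; "wrist_torque": the same for the moment, N m; "opening": finger opening in m; "grasp_force": force on a finger pad.
Only numpy, scipy, OpenCV 4.12 (cv2) and the standard library are available. Lean on these libraries where they do the work, as an engineer would, in place of code of your own. Each camera call takes 0.05 s, during which the arm holds its last target. There are 200 camera calls.

## Working session

There is one attempt and no reset: what is moved stays moved. The work goes in short steps, Python scripts to look and compute and a tool call to move; the robot and the scene stay as the last step left them, time stands still between calls to the robot, and variables do not carry over. Pictures are saved under pics/ and viewed, at most 10 in all, crops included, and the job is handed in when it is done.

Besides the shell and the picture viewer there is one more tool, called after "Emit:" as a command line: name --argument value ..., lists and objects as JSON in quotes. step_arm: Moves the arm, as the interface text tells. Its arguments: {"type":"object","properties":{"targets":{"type":"array"},"force":{"type":"number"}},"required":["targets"]}

```bash
mkdir -p pics; cat > h.py <<'E'
import numpy as np, cv2
from station import arm
def snap(n):
    s=arm.snapshot(n); return s
def ray(s,px):
    K=np.array(s["intrinsics"],float);d=np.array(s["dist_coeffs"],float);E=np.array(s["extrinsics"],float)
    u=cv2.undistortPoints(np.array(px,float).reshape(-1,1,2),K,d).reshape(-1,2)
    R=E[:3,:3];c=-R.T@E[:3,3]
    return c,np.c_[u,np.ones(len(u))]@R
def on(s,px,z):
    c,d=ray(s,px); return c+d*((z-c[2])/d[:,2])[:,None]
def proj(s,P):
    K=np.array(s["intrinsics"],float);d=np.array(s["dist_coeffs"],float);E=np.array(s["extrinsics"],float)
    return cv2.projectPoints(np.array(P,float).reshape(-1,1,3),cv2.Rodrigues(E[:3,:3])[0],E[:3,3],K,d)[0].reshape(-1,2)
E
python3 - <<'E'
from h import *
np.set_printoptions(precision=3,suppress=True)
for n in ("top","scene"):
    s=snap(n); cv2.imwrite(f"pics/{n}0.png",cv2.resize(s["img"][:,:,::-1],(800,600),interpolation=cv2.INTER_CUBIC))
    np.save(f"{n}0.npy",s,allow_pickle=True); c,_=ray(s,[[0,0]]); print(n,c,s["intrinsics"],s["dist_coeffs"])
print(arm.state())
E
```

```text
top [ 0.469 -0.025  1.336] [[455.763   0.    254.039]
 [  0.    455.763 196.231]
 [  0.      0.      1.   ]] [0.006 0.    0.    0.    0.   ]
scene [ 1.144 -0.654  0.684] [[426.18    0.    254.718]
 [  0.    426.18  196.485]
 [  0.      0.      1.   ]] [-0.157  0.     0.     0.     0.   ]
{'time_s': 0.1, 'joint_pos': array([-85.974,  30.274,  82.151,   0.   ,  67.689, -10.23 ]), 'dq': array([-0.003, -0.022, -0.191,  0.07 ,  0.064,  0.021]), 'joint_torque': array([ -0.   , -44.33 , -17.859,  -0.   ,   0.004,  -0.   ]), 'position': array([ 0.154, -0.605,  0.23 ]), 'tool_rot': array([-179.888,   -0.02 ,   14.256]), 'contact_force': array([-0.266,  0.957, -0.281]), 'wrist_torque': array([-0.074, -0.05 ,  0.054]), 'grasp_force': 0.0, 'opening': 0.08571787580259303}
```

View pics/top0.png

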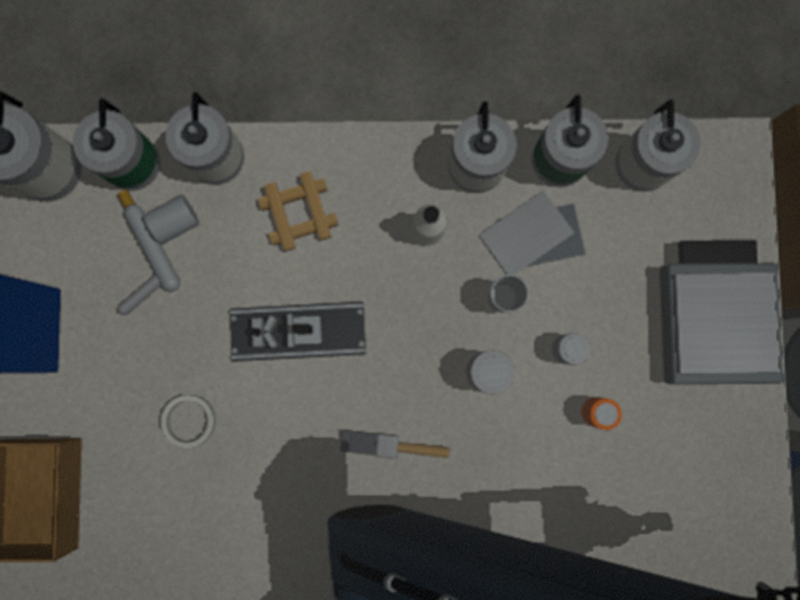

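View pics/scene0.png

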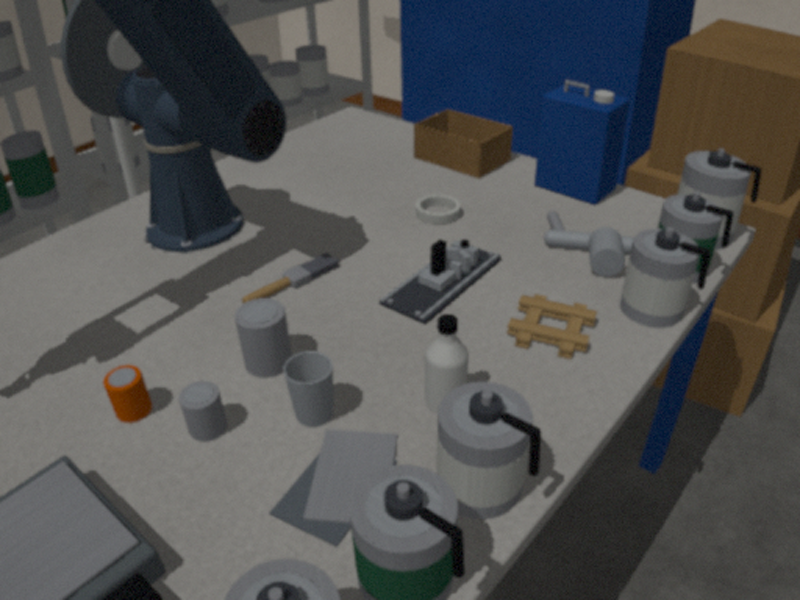

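Top view (800x600 px): candidates for the tin are the small grey tin (573,349), midtin (491,372), orange can (603,413) and cup (508,293). By description I choose the small plain grey tin at (573,349). The cradle is centred at (298,331), with the stop to its left at (262,331) and the jaw grip at (303,328). In the scene view the tin is at (203,410).

```bash
python3 - <<'E'
from h import *
np.set_printoptions(precision=4,suppress=True)
s=np.load("top0.npy",allow_pickle=True).item(); im=s["img"]
a=cv2.resize(im[180:245,135:245],None,fx=7,fy=7,interpolation=cv2.INTER_CUBIC)[:280*2,:770]
b=cv2.resize(im[205:245,340:380],(280,280),interpolation=cv2.INTER_CUBIC)
c=np.zeros((600,770,3),np.uint8); c[:455,:770]=a; c[320:600,490:770]=b
c=cv2.convertScaleAbs(c,alpha=1.8)
cv2.imwrite("pics/crop.png",c[:,:,::-1])
k=.64
g=cv2.cvtColor(im,cv2.COLOR_RGB2GRAY).astype(int)
print(g[212:236:1,350:385:1])
# cradle mask
m=(g[180:245,135:245]<75).astype(np.uint8); m=cv2.morphologyEx(m,cv2.MORPH_CLOSE,np.ones((9,9)))
cs,_=cv2.findContours(m,0,2); q=max(cs,key=cv2.contourArea); r=cv2.minAreaRect(q); bx=cv2.boxPoints(r)+[135,180]
P=on(s,bx,.010); print(r,bx,P[:,:2],P.mean(0)[:2])
E
```

```text
[[106 103 104 104 105 108 105 111 119 118 118 117 114 114 109 107 108 112
  114 112 114 116 118 118 119 117 118 117 115 117 118 119 120 119 116]
 [ 76  76  78  78  78  76  80  94 103 108 108 104 104 102 100 102 105 109
  109 110 114 115 119 119 119 116 116 117 116 117 119 119 119 119 117]
 [ 64  67  69  69  68  68  69  71  74  78  80  83  88  99 105 110 113 113
  113 112 116 117 115 118 116 116 118 117 117 117 116 117 119 117 116]
 [ 72  70  73  71  71  68  67  62  57  58  68  83  99 110 109 112 115 115
  117 117 117 117 116 115 113 113 117 118 114 114 116 117 118 117 115]
 [ 71  69  72  70  68  68  62  57  55  66  87 103 113 112 108 109 116 118
  119 119 116 118 118 115 114 111 114 115 114 115 116 118 115 115 116]
 [ 69  72  70  69  69  62  55  54  63  82 104 113 115 118 116 115 117 121
  119 120 120 120 119 117 116 116 117 113 114 116 115 117 116 114 117]
 [ 73  72  71  68  62  58  54  54  70  95 114 112 114 120 121 118 121 119
  121 120 121 118 115 117 119 118 118 112 115 115 117 115 116 114 115]
 [ 71  71  73  64  61  55  53  63  83 107 114 113 114 121 122 121 119 118
  119 121 1
[... 1953 characters left out ...]
7 118 116 114 115 116 116 115 113 105 101  99  96  96  98 100 102
  107 111 116 117 116 117 117 117 119 118 117 117 117 115 114 114 115]
 [120 116 117 117 118 119 118 119 120 123 119 115 116 117 115 114 113 113
  115 117 118 117 115 116 118 117 118 117 116 115 116 114 115 114 115]
 [120 116 117 116 117 117 115 117 118 119 119 119 119 119 119 116 115 116
  119 120 118 118 117 118 115 116 115 115 115 116 115 114 116 116 116]]
((54.893707275390625, 31.551254272460938), (33.695369720458984, 85.67265319824219), 86.87786865234375) [[146.2034 197.0616]
 [231.7489 192.3955]
 [233.5841 226.0409]
 [148.0386 230.707 ]] [[0.5863 0.2874]
 [0.5979 0.0377]
 [0.4997 0.0327]
 [0.4883 0.2808]] [0.543  0.1597]
```

View pics/crop.png

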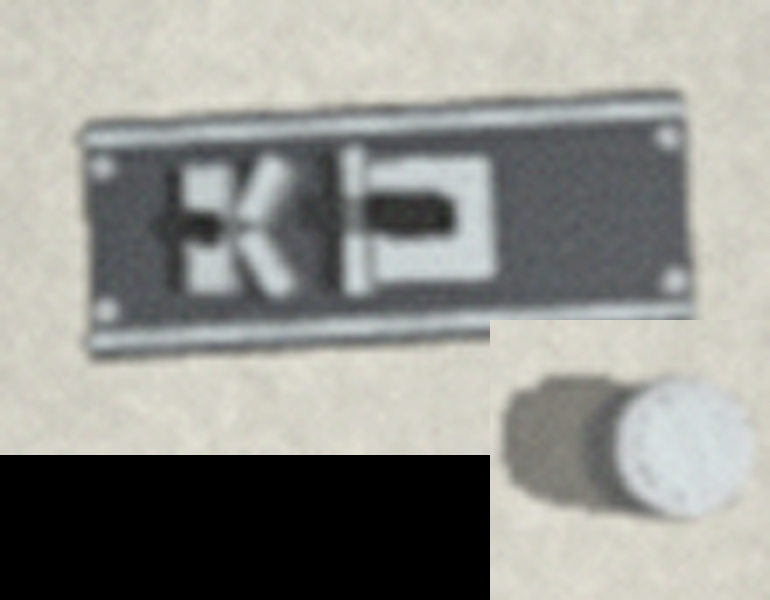

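The crop shows the chosen tin as a plain grey closed lid (crop centre ~685,447). The cradle's V stop is at crop x 185-295, the jaw plate's front at ~342 and the grip top at ~(404,213). The choice holds.

Emit:
step_arm --targets '[{"az": -1, "gripper": 1}, {"az": -1, "gripper": 1}, {"az": -1, "gripper": 1}, {"az": -1, "gripper": 1}, {"az": -1, "gripper": 1}, {"az": -1, "gripper": 1}, {"az": -1, "gripper": 1}, {"az": -1, "gripper": 1}]'

```text
schema error: expected keys dx, dy, dz, ax, ay, az, gripper
```

```bash
cat >> h.py <<'E'
C=np.array([.543,.1597]); TH=np.radians(2.65)
def cr(p): # world xy -> cradle xy
    p=np.atleast_2d(p)[:,:2]-C; c,s=np.cos(TH),np.sin(TH); return p@np.array([[c,-s],[s,c]])
def wo(p):
    c,s=np.cos(TH),np.sin(TH); return np.atleast_2d(p)@np.array([[c,s],[-s,c]])+C
E
python3 - <<'E'
from h import *
np.set_printoptions(precision=4,suppress=True)
s=np.load("top0.npy",allow_pickle=True).item(); f=lambda x,y,o=(135,180):[(x+.5)/7-.5+o[0],(y+.5)/7-.5+o[1]]
print("tin",on(s,[f(685.5-490,447-320,(340,205))],.066), cr(on(s,[f(685.5-490,447-320,(340,205))],.066)))
print("griptop",cr(on(s,[f(365,213),f(404,213),f(455,213)],.09)))
print("face top/carriage back",cr(on(s,[f(342,220)],.044)),cr(on(s,[f(496,220)],.03)))
print("V tips, apex",cr(on(s,[f(290,162),f(296,290),f(235,225)],.042)))
# scene tin
S=np.load("scene0.npy",allow_pickle=True).item()
print("tin scene", on(S,[[202*.64,390*.64]],.066))
st=arm.state(); print(st["position"],st["tool_rot"],cr(st["position"]))
E
```

```text
tin [[ 0.5045 -0.3425  0.066 ]] [[-0.0616 -0.4999]]
griptop [[-0.0004 -0.0024]
 [-0.0012 -0.0176]
 [-0.0023 -0.0375]]
face top/carriage back [[0.0003 0.0137]] [[-0.0022 -0.0472]]
V tips, apex [[ 0.0252  0.0341]
 [-0.0269  0.0337]
 [ 0.0008  0.0574]]
tin scene [[ 0.5056 -0.3343  0.066 ]]
[ 0.1539 -0.6051  0.2304] [-179.888    -0.0204   14.2557] [[-0.4241 -0.746 ]]
```

Emit:
step_arm --targets '[{"dx": 0, "dy": 0, "dz": 0, "ax": 0, "ay": 0, "az": -1, "gripper": 1}, {"dx": 0, "dy": 0, "dz": 0, "ax": 0, "ay": 0, "az": -1, "gripper": 1}, {"dx": 0, "dy": 0, "dz": 0, "ax": 0, "ay": 0, "az": -1, "gripper": 1}, {"dx": 0, "dy": 0, "dz": 0, "ax": 0, "ay": 0, "az": -1, "gripper": 1}, {"dx": 0, "dy": 0, "dz": 0, "ax": 0, "ay": 0, "az": -1, "gripper": 1}, {"dx": 0, "dy": 0, "dz": 0, "ax": 0, "ay": 0, "az": -1, "gripper": 1}, {"dx": 0, "dy": 0, "dz": 0, "ax": 0, "ay": 0, "az": -1, "gripper": 1}, {"dx": 0, "dy": 0, "dz": 0, "ax": 0, "ay": 0, "az": -1, "gripper": 1}]'

```text
time_s: 0.9
position: [0.1539, -0.6053, 0.2307]
tool_rot: [-180.0, -0.1, 69.5]
contact_force: [-0.1, -0.2, 0.7]
opening: 0.0851
grasp_force: 0.0
```

Emit:
step_arm --targets '[{"dx": 0, "dy": 0, "dz": 0, "ax": 0, "ay": 0, "az": -1, "gripper": 1}, {"dx": 0, "dy": 0, "dz": 0, "ax": 0, "ay": 0, "az": -1, "gripper": 1}, {"dx": 0, "dy": 0, "dz": 0, "ax": 0, "ay": 0, "az": -1, "gripper": 1}, {"dx": 0, "dy": 0, "dz": 0, "ax": 0, "ay": 0, "az": -0.4, "gripper": 1}, {"dx": 1, "dy": 1, "dz": 0, "ax": 0, "ay": 0, "az": 0, "gripper": 1}, {"dx": 1, "dy": 1, "dz": 0, "ax": 0, "ay": 0, "az": 0, "gripper": 1}, {"dx": 1, "dy": 1, "dz": 0, "ax": 0, "ay": 0, "az": 0, "gripper": 1}, {"dx": 1, "dy": 1, "dz": 0, "ax": 0, "ay": 0, "az": 0, "gripper": 1}]'

```text
time_s: 1.7
position: [0.2689, -0.4788, 0.2309]
tool_rot: [-180.0, -0.1, 92.6]
contact_force: [0.4, -1.1, 0.3]
opening: 0.085
grasp_force: 0.0
```

Emit:
step_arm --targets '[{"dx": 1, "dy": 1, "dz": 0, "ax": 0, "ay": 0, "az": 0, "gripper": 1}, {"dx": 1, "dy": 1, "dz": 0, "ax": 0, "ay": 0, "az": 0, "gripper": 1}, {"dx": 1, "dy": 1, "dz": 0, "ax": 0, "ay": 0, "az": 0, "gripper": 1}, {"dx": 1, "dy": 1, "dz": 0, "ax": 0, "ay": 0, "az": 0, "gripper": 1}, {"dx": 1, "dy": 1, "dz": 0, "ax": 0, "ay": 0, "az": 0, "gripper": 1}, {"dx": 1, "dy": 1, "dz": 0, "ax": 0, "ay": 0, "az": 0, "gripper": 1}, {"dx": 1, "dy": 1, "dz": 0, "ax": 0, "ay": 0, "az": 0, "gripper": 1}, {"dx": 1, "dy": 1, "dz": 0, "ax": 0, "ay": 0, "az": 0, "gripper": 1}]'

```text
time_s: 2.5
position: [0.4978, -0.2279, 0.231]
tool_rot: [-180.0, -0.0, 92.6]
contact_force: [0.3, -1.6, -0.9]
opening: 0.0855
grasp_force: 0.0
```

Emit:
step_arm --targets '[{"dx": 1, "dy": 1, "dz": 0, "ax": 0, "ay": 0, "az": 0, "gripper": 1}, {"dx": 1, "dy": 1, "dz": 0, "ax": 0, "ay": 0, "az": 0, "gripper": 1}, {"dx": 1, "dy": 0, "dz": 0, "ax": 0, "ay": 0, "az": 0, "gripper": 1}, {"dx": 1, "dy": 0, "dz": 0, "ax": 0, "ay": 0, "az": 0, "gripper": 1}, {"dx": 1, "dy": 0, "dz": 0, "ax": 0, "ay": 0, "az": 0, "gripper": 1}, {"dx": 1, "dy": 0, "dz": 0, "ax": 0, "ay": 0, "az": 0, "gripper": 1}, {"dx": 1, "dy": 0, "dz": 0, "ax": 0, "ay": 0, "az": 0, "gripper": 1}, {"dx": 1, "dy": 0, "dz": 0, "ax": 0, "ay": 0, "az": 0, "gripper": 1}]'

```text
time_s: 3.3
position: [0.5453, 0.0142, 0.2309]
tool_rot: [-179.9, -0.0, 92.6]
contact_force: [-0.1, -0.0, -0.5]
opening: 0.0856
grasp_force: 0.0
```

```bash
python3 -c "
from h import *
s=arm.state();print(s['position'],s['tool_rot'],cr(s['position']),s['contact_force'])"
```

```text
[0.5453495  0.01424123 0.23090511] [-1.79943619e+02 -1.66032409e-02  9.26293762e+01] [[-0.00437826 -0.14541184]] [-0.05786952 -0.03821557 -0.50534764]
```

Emit:
step_arm --targets '[{"dx": 1, "dy": 0.1, "dz": 0, "ax": 0, "ay": 0, "az": 0, "gripper": 1}, {"dx": 1, "dy": 0, "dz": 0, "ax": 0, "ay": 0, "az": 0, "gripper": 1}, {"dx": 1, "dy": 0, "dz": 0, "ax": 0, "ay": 0, "az": 0, "gripper": 1}, {"dx": 1, "dy": 0, "dz": 1, "ax": 0, "ay": 0, "az": 0, "gripper": 1}, {"dx": 0.2, "dy": 0, "dz": 1, "ax": 0, "ay": 0, "az": 0, "gripper": 1}, {"dx": 0, "dy": 0, "dz": 1, "ax": 0, "ay": 0, "az": 0, "gripper": 1}, {"dx": 0, "dy": 0, "dz": 1, "ax": 0, "ay": 0, "az": 0, "gripper": 1}, {"dx": 0, "dy": 0, "dz": 0.8, "ax": 0, "ay": 0, "az": 0, "gripper": 1}]'

```text
time_s: 4.1
position: [0.5421, 0.1392, 0.0854]
tool_rot: [-179.9, 0.0, 92.7]
contact_force: [0.4, -1.1, -0.5]
opening: 0.0856
grasp_force: 0.0
```

Emit:
step_arm --force 40 --targets '[{"dx": 0, "dy": 0, "dz": 0.6, "ax": 0, "ay": 0, "az": 0, "gripper": 1}, {"dx": 0, "dy": 0, "dz": 0.6, "ax": 0, "ay": 0, "az": 0, "gripper": 1}, {"dx": 0, "dy": 0, "dz": 0, "ax": 0, "ay": 0, "az": 0, "gripper": 0.3}, {"dx": 0, "dy": 0, "dz": 0, "ax": 0, "ay": 0, "az": 0, "gripper": 0.1}, {"dx": 0, "dy": 0, "dz": 0, "ax": 0, "ay": 0, "az": 0, "gripper": 0}, {"dx": 0, "dy": 0, "dz": 0, "ax": 0, "ay": 0, "az": 0, "gripper": 0}, {"dx": 0, "dy": 0, "dz": 0, "ax": 0, "ay": 0, "az": 0, "gripper": 0}, {"dx": 0, "dy": 0, "dz": 0, "ax": 0, "ay": 0, "az": 0, "gripper": 0}]'

```text
time_s: 4.9
position: [0.5449, 0.1391, 0.0525]
tool_rot: [179.8, -0.0, 92.6]
contact_force: [2.0, 0.9, 4.8]
opening: 0.0156
grasp_force: 43.4
```

```bash
python3 -c "
from h import *
s=arm.state();print(s['position'],s['tool_rot'],cr(s['position']),s['contact_force'],s['opening'])"
```

```text
[0.54491562 0.13906413 0.05250803] [ 1.79767698e+02 -1.17219999e-02  9.26123980e+01] [[ 0.00095948 -0.02070237]] [1.96064734 0.89523908 4.76585121] 0.015567634549160611
```

Emit:
step_arm --targets '[{"dx": -0.1, "dy": 0, "dz": 0, "ax": 0, "ay": 0, "az": 0, "gripper": 0}, {"dx": -0.3, "dy": 0, "dz": 0, "ax": 0, "ay": 0, "az": 0, "gripper": 0}, {"dx": -0.3, "dy": 0, "dz": 0, "ax": 0, "ay": 0, "az": 0, "gripper": 0}, {"dx": -0.3, "dy": 0, "dz": 0, "ax": 0, "ay": 0, "az": 0, "gripper": 0}, {"dx": -0.3, "dy": 0, "dz": 0, "ax": 0, "ay": 0, "az": 0, "gripper": 0}, {"dx": -0.3, "dy": 0, "dz": 0, "ax": 0, "ay": 0, "az": 0, "gripper": 0}, {"dx": -0.2, "dy": 0, "dz": 0, "ax": 0, "ay": 0, "az": 0, "gripper": 0}, {"dx": 0, "dy": 0, "dz": 0, "ax": 0, "ay": 0, "az": 0, "gripper": 0}]'

```text
time_s: 5.7
position: [0.5473, 0.0855, 0.0525]
tool_rot: [179.8, -0.1, 92.6]
contact_force: [2.7, 3.5, 4.4]
opening: 0.0156
grasp_force: 43.5
```

```bash
python3 -c "
from h import *
s=arm.state();print(s['position'],s['tool_rot'],cr(s['position']),s['contact_force'],s['opening'])"
```

```text
[0.54727381 0.08550403 0.05250972] [ 1.79775147e+02 -5.89922925e-02  9.25792920e+01] [[ 0.0008388  -0.07431423]] [2.70157641 3.53681887 4.40915131] 0.015553235039965948
```

Emit:
step_arm --targets '[{"dx": 0, "dy": 0, "dz": 0, "ax": 0, "ay": 0, "az": 0, "gripper": 1}, {"dx": 0, "dy": 0, "dz": 0, "ax": 0, "ay": 0, "az": 0, "gripper": 1}, {"dx": 0, "dy": 0, "dz": 0, "ax": 0, "ay": 0, "az": 0, "gripper": 1}, {"dx": 0, "dy": 0, "dz": -1, "ax": 0, "ay": 0, "az": 0, "gripper": 1}, {"dx": 0, "dy": 0, "dz": -1, "ax": 0, "ay": 0, "az": 0, "gripper": 1}, {"dx": 0, "dy": 0, "dz": -1, "ax": 0, "ay": 0, "az": 0, "gripper": 1}, {"dx": 0, "dy": 0, "dz": -1, "ax": 0, "ay": 0, "az": 0, "gripper": 1}, {"dx": 0, "dy": 0, "dz": -1, "ax": 0, "ay": 0, "az": 0, "gripper": 1}]'

```text
time_s: 6.5
position: [0.5448, 0.0849, 0.2021]
tool_rot: [-179.9, 0.0, 92.6]
contact_force: [0.6, -0.4, -0.1]
opening: 0.0855
grasp_force: 0.0
```

Emit:
step_arm --targets '[{"dx": -1, "dy": -0.2, "dz": -0.8, "ax": 0, "ay": 0, "az": 0, "gripper": 1}, {"dx": -1, "dy": -0.2, "dz": 0, "ax": 0, "ay": 0, "az": 0, "gripper": 1}, {"dx": -1, "dy": -0.2, "dz": 0, "ax": 0, "ay": 0, "az": 0, "gripper": 1}, {"dx": -1, "dy": -0.2, "dz": 0, "ax": 0, "ay": 0, "az": 0, "gripper": 1}, {"dx": -1, "dy": -0.2, "dz": 0, "ax": 0, "ay": 0, "az": 0, "gripper": 1}, {"dx": -1, "dy": -0.2, "dz": 0, "ax": 0, "ay": 0, "az": 0, "gripper": 1}, {"dx": -1, "dy": -0.2, "dz": 0, "ax": 0, "ay": 0, "az": 0, "gripper": 1}, {"dx": -1, "dy": -0.2, "dz": 0, "ax": 0, "ay": 0, "az": 0, "gripper": 1}]'

```text
time_s: 7.3
position: [0.5077, -0.1579, 0.2249]
tool_rot: [-179.9, -0.0, 92.6]
contact_force: [-0.4, -0.1, 0.8]
opening: 0.0855
grasp_force: 0.0
```

Emit:
step_arm --targets '[{"dx": -1, "dy": -0.2, "dz": 0, "ax": 0, "ay": 0, "az": 0, "gripper": 1}, {"dx": -1, "dy": -0.2, "dz": 0, "ax": 0, "ay": 0, "az": 0, "gripper": 1}, {"dx": -1, "dy": 0, "dz": 0, "ax": 0, "ay": 0, "az": 0, "gripper": 1}, {"dx": -1, "dy": 0, "dz": 0, "ax": 0, "ay": 0, "az": 0, "gripper": 1}, {"dx": -1, "dy": 0, "dz": 0, "ax": 0, "ay": 0, "az": 0, "gripper": 1}, {"dx": -1, "dy": 0, "dz": 0, "ax": 0, "ay": 0, "az": 0, "gripper": 1}, {"dx": 0, "dy": 0, "dz": 0, "ax": 0, "ay": 0, "az": 0, "gripper": 1}, {"dx": 0, "dy": 0, "dz": 0, "ax": 0, "ay": 0, "az": 0, "gripper": 1}]'

```text
time_s: 8.1
position: [0.5042, -0.3373, 0.2246]
tool_rot: [-179.9, -0.1, 92.6]
contact_force: [0.0, 0.4, -0.6]
opening: 0.0858
grasp_force: 0.0
```

```bash
python3 - <<'E'
from h import *
s=arm.state();print(s['position'],s['tool_rot'],cr(s['position']),s['contact_force'],s['opening'])
print("to tin",np.array([-.0616,-.4999])-cr(s['position']))
p=snap("scene");cv2.imwrite("pics/s1.png",cv2.resize(p["img"][:,:,::-1],(800,600),interpolation=cv2.INTER_CUBIC))
t=np.array([[.5045,-.3425,0]])
a=np.linspace(0,6.28,60);P=np.c_[.5045+.028*np.cos(a),-.3425+.028*np.sin(a),0*a+.066]
im=cv2.resize(p["img"],None,fx=4,fy=4,interpolation=cv2.INTER_CUBIC)[:,:,::-1].copy()
for u in proj(p,P): cv2.circle(im,tuple(((u+.5)*4-.5).astype(int)),1,(0,0,255),-1)
cv2.imwrite("pics/s1.png",im[600:1200,200:1000])
E
```

```text
[ 0.50415338 -0.3373166   0.22455071] [-1.79921507e+02 -1.01500834e-01  9.25562670e+01] [[-0.06178451 -0.49468903]] [ 0.00736398  0.44838766 -0.57277181] 0.08577839172844116
to tin [[ 0.00018451 -0.00521097]]
```

View pics/s1.png

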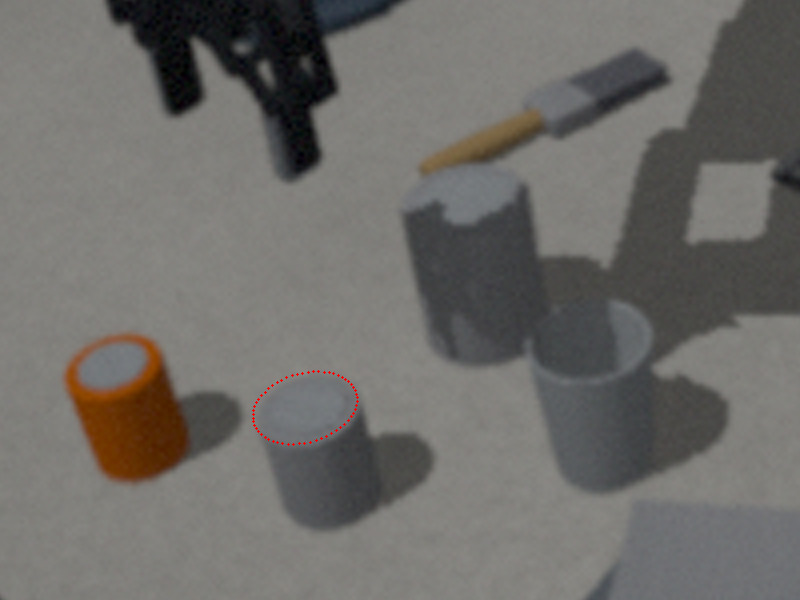

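The red ring cast from the top view nearly coincides with the tin's lid at crop (305,407). The remaining offset is about 2 mm in +y.

Emit:
step_arm --targets '[{"dx": -0.1, "dy": 0, "dz": 1, "ax": 0, "ay": 0, "az": 0, "gripper": 1}, {"dx": 0, "dy": 0, "dz": 1, "ax": 0, "ay": 0, "az": 0, "gripper": 1}, {"dx": 0, "dy": 0, "dz": 1, "ax": 0, "ay": 0, "az": 0, "gripper": 1}, {"dx": 0, "dy": 0, "dz": 1, "ax": 0, "ay": 0, "az": 0, "gripper": 1}, {"dx": 0, "dy": 0, "dz": 1, "ax": 0, "ay": 0, "az": 0, "gripper": 1}, {"dx": 0, "dy": 0, "dz": 1, "ax": 0, "ay": 0, "az": 0, "gripper": 1}, {"dx": 0, "dy": 0, "dz": 0.5, "ax": 0, "ay": 0, "az": 0, "gripper": 1}, {"dx": 0, "dy": 0, "dz": 0.2, "ax": 0, "ay": 0, "az": 0, "gripper": 1}]'

```text
time_s: 8.95
position: [0.5043, -0.3385, 0.0228]
tool_rot: [-179.9, -0.2, 92.7]
contact_force: [-0.7, -0.3, 0.2]
opening: 0.0856
grasp_force: 0.0
```

Emit:
step_arm --force 30 --targets '[{"dx": 0, "dy": 0, "dz": 0, "ax": 0, "ay": 0, "az": 0, "gripper": 0.75}, {"dx": 0, "dy": 0, "dz": 0, "ax": 0, "ay": 0, "az": 0, "gripper": 0.65}, {"dx": 0, "dy": 0, "dz": 0, "ax": 0, "ay": 0, "az": 0, "gripper": 0.5}, {"dx": 0, "dy": 0, "dz": 0, "ax": 0, "ay": 0, "az": 0, "gripper": 0.4}, {"dx": 0, "dy": 0, "dz": 0, "ax": 0, "ay": 0, "az": 0, "gripper": 0.4}, {"dx": 0, "dy": 0, "dz": 0, "ax": 0, "ay": 0, "az": 0, "gripper": 0.4}, {"dx": 0, "dy": 0, "dz": 0, "ax": 0, "ay": 0, "az": 0, "gripper": 0.4}, {"dx": 0, "dy": 0, "dz": 0, "ax": 0, "ay": 0, "az": 0, "gripper": 0.4}]'

```text
time_s: 9.75
position: [0.506, -0.341, 0.0259]
tool_rot: [179.9, 0.1, 92.6]
contact_force: [0.5, 1.2, 6.7]
opening: 0.0552
grasp_force: 32.6
```

```bash
python3 - <<'E'
from h import *
s=arm.state();print(s['position'],s['tool_rot'],cr(s['position']),s['contact_force'],s['opening'],s['grasp_force'])
E
```

```text
[ 0.50595405 -0.34100248  0.02593319] [1.79884435e+02 1.15535469e-01 9.26357281e+01] [[-0.06015618 -0.49845422]] [0.51207425 1.16639591 6.73680691] 0.055163257554433305 32.594743649242446
```

Emit:
step_arm --targets '[{"dx": 0, "dy": 0, "dz": -0.3, "ax": 0, "ay": 0, "az": 0, "gripper": 0.4}, {"dx": 0, "dy": 0, "dz": -0.9, "ax": 0, "ay": 0, "az": 0, "gripper": 0.4}, {"dx": 0, "dy": 0, "dz": -0.9, "ax": 0, "ay": 0, "az": 0, "gripper": 0.4}, {"dx": 0, "dy": 0, "dz": -0.9, "ax": 0, "ay": 0, "az": 0, "gripper": 0.4}, {"dx": 0, "dy": 0, "dz": -0.9, "ax": 0, "ay": 0, "az": 0, "gripper": 0.4}, {"dx": 0, "dy": 0, "dz": -0.9, "ax": 0, "ay": 0, "az": 0, "gripper": 0.4}, {"dx": 0.5, "dy": 0, "dz": -0.2, "ax": 0, "ay": 0, "az": 0, "gripper": 0.4}, {"dx": 0.8, "dy": 0.2, "dz": 0, "ax": 0, "ay": 0, "az": 0, "gripper": 0.4}]'

```text
time_s: 10.55
position: [0.5091, -0.3014, 0.1754]
tool_rot: [179.9, 0.1, 92.5]
contact_force: [0.6, 1.0, -1.9]
opening: 0.0556
grasp_force: 32.5
```

Emit:
step_arm --targets '[{"dx": 1, "dy": 0.2, "dz": 0, "ax": 0, "ay": 0, "az": 0, "gripper": 0.4}, {"dx": 1, "dy": 0.2, "dz": 0, "ax": 0, "ay": 0, "az": 0, "gripper": 0.4}, {"dx": 1, "dy": 0.2, "dz": 0, "ax": 0, "ay": 0, "az": 0, "gripper": 0.4}, {"dx": 1, "dy": 0.2, "dz": 0, "ax": 0, "ay": 0, "az": 0, "gripper": 0.4}, {"dx": 1, "dy": 0.2, "dz": 0, "ax": 0, "ay": 0, "az": 0, "gripper": 0.4}, {"dx": 1, "dy": 0.2, "dz": 0, "ax": 0, "ay": 0, "az": 0, "gripper": 0.4}, {"dx": 1, "dy": 0.2, "dz": 0, "ax": 0, "ay": 0, "az": 0, "gripper": 0.4}, {"dx": 1, "dy": 0.2, "dz": 0, "ax": 0, "ay": 0, "az": 0, "gripper": 0.4}]'

```text
time_s: 11.35
position: [0.5445, -0.0566, 0.1732]
tool_rot: [-179.8, -0.1, 92.6]
contact_force: [0.5, 0.4, -2.0]
opening: 0.0556
grasp_force: 32.5
```

Emit:
step_arm --targets '[{"dx": 1, "dy": 0.2, "dz": 0, "ax": 0, "ay": 0, "az": 0, "gripper": 0.4}, {"dx": 1, "dy": 0, "dz": 0, "ax": 0, "ay": 0, "az": 0, "gripper": 0.4}, {"dx": 1, "dy": 0, "dz": 0, "ax": 0, "ay": 0, "az": 0, "gripper": 0.4}, {"dx": 1, "dy": 0, "dz": 0, "ax": 0, "ay": 0, "az": 0, "gripper": 0.4}, {"dx": 1, "dy": 0, "dz": 0, "ax": 0, "ay": 0, "az": 0, "gripper": 0.4}, {"dx": 1, "dy": 0, "dz": 0, "ax": 0, "ay": 0, "az": 0, "gripper": 0.4}, {"dx": 0.9, "dy": 0, "dz": 0, "ax": 0, "ay": 0, "az": 0, "gripper": 0.4}, {"dx": 0, "dy": 0, "dz": 0, "ax": 0, "ay": 0, "az": 0, "gripper": 0.4}]'

```text
time_s: 12.15
position: [0.54, 0.1516, 0.1732]
tool_rot: [-179.8, -0.1, 92.9]
contact_force: [0.0, 0.1, -1.1]
opening: 0.0555
grasp_force: 32.4
```

```bash
python3 - <<'E'
from h import *
s=arm.state();print(s['position'],s['tool_rot'],cr(s['position']),s['contact_force'],s['opening'],s['grasp_force'])
for n in ("top","scene"):
    p=snap(n)["img"]
    c=p[170:250,130:250] if n=="top" else p[80:230,180:380]
    f=6 if n=="top" else 4
    cv2.imwrite(f"pics/{n}2.png",cv2.convertScaleAbs(cv2.resize(c,None,fx=f,fy=f,interpolation=cv2.INTER_CUBIC)[:,:,::-1],alpha=1.6))
E
```

```text
[0.54001913 0.15159576 0.17320485] [-1.79814825e+02 -7.40677294e-02  9.28722837e+01] [[-0.00335238 -0.00795776]] [ 0.01002924  0.13946866 -1.14452745] 0.055493248610020404 32.44926816201769
```

View pics/scene2.png

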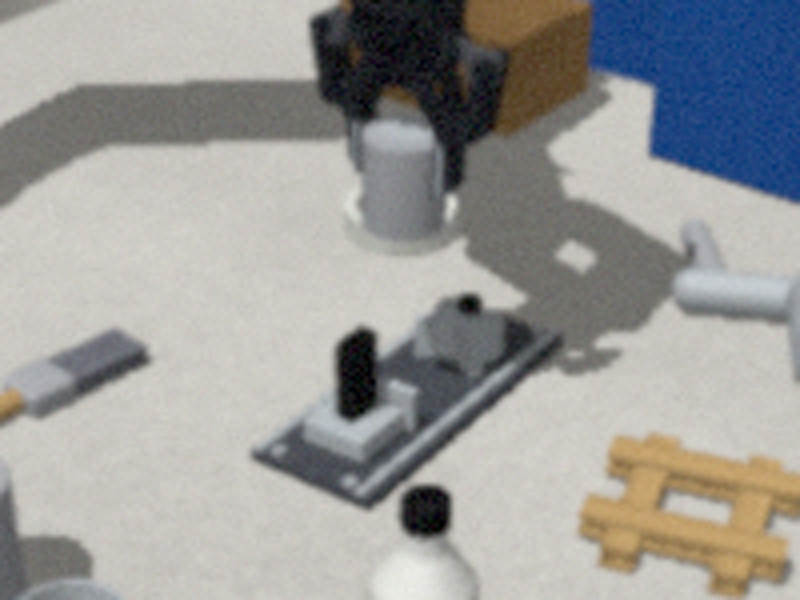

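The scene shows the tin held upright at (400,180), the jaw slid back at (355,410), and the gap to the V stop (460,335) free.

Emit:
step_arm --targets '[{"dx": 0.13, "dy": 0.13, "dz": 0.6, "ax": 0, "ay": 0, "az": 0, "gripper": 0.4}, {"dx": 0, "dy": 0, "dz": 0.8, "ax": 0, "ay": 0, "az": 0, "gripper": 0.4}, {"dx": 0, "dy": 0, "dz": 0.8, "ax": 0, "ay": 0, "az": 0, "gripper": 0.4}, {"dx": 0, "dy": 0, "dz": 0.8, "ax": 0, "ay": 0, "az": 0, "gripper": 0.4}, {"dx": 0, "dy": 0, "dz": 0.7, "ax": 0, "ay": 0, "az": 0, "gripper": 0.4}, {"dx": 0, "dy": 0, "dz": 0.4, "ax": 0, "ay": 0, "az": 0, "gripper": 0.4}, {"dx": 0, "dy": 0, "dz": 0.2, "ax": 0, "ay": 0, "az": 0, "gripper": 0.4}, {"dx": 0, "dy": 0, "dz": 0, "ax": 0, "ay": 0, "az": 0, "gripper": 0.4}]'

```text
time_s: 13.05
position: [0.5461, 0.1515, 0.0448]
tool_rot: [-179.9, 0.0, 92.6]
contact_force: [0.3, 0.0, -0.5]
opening: 0.0555
grasp_force: 32.5
```

```bash
python3 - <<'E'
from h import *
s=arm.state();print(s['position'],s['tool_rot'],cr(s['position']),s['contact_force'],s['opening'],s['grasp_force'])
E
```

```text
[0.5460509  0.15151687 0.04479034] [-1.79925274e+02  6.13835176e-03  9.25974342e+01] [[ 0.0026693  -0.00831544]] [ 0.30579077  0.01044772 -0.50166874] 0.05550288050444058 32.48468818492256
```

Emit:
step_arm --targets '[{"dx": 0.1, "dy": -0.06, "dz": 0, "ax": 0, "ay": 0, "az": 0, "gripper": 0.4}, {"dx": 0, "dy": 0, "dz": 0.1, "ax": 0, "ay": 0, "az": 0, "gripper": 0.4}, {"dx": 0, "dy": 0, "dz": 0.1, "ax": 0, "ay": 0, "az": 0, "gripper": 0.4}, {"dx": 0, "dy": 0, "dz": 0.05, "ax": 0, "ay": 0, "az": 0, "gripper": 0.4}, {"dx": 0, "dy": 0, "dz": 0, "ax": 0, "ay": 0, "az": 0, "gripper": 0.4}, {"dx": 0, "dy": 0, "dz": 0, "ax": 0, "ay": 0, "az": 0, "gripper": 0.4}, {"dx": 0, "dy": 0, "dz": 0, "ax": 0, "ay": 0, "az": 0, "gripper": 0.4}, {"dx": 0, "dy": 0, "dz": 0, "ax": 0, "ay": 0, "az": 0, "gripper": 0.4}]'

```text
time_s: 13.85
position: [0.5445, 0.1549, 0.0379]
tool_rot: [180.0, -0.0, 92.6]
contact_force: [-0.6, 0.5, -1.7]
opening: 0.0552
grasp_force: 32.5
```

Emit:
step_arm --targets '[{"dx": 0, "dy": 0, "dz": 0.05, "ax": 0, "ay": 0, "az": 0, "gripper": 0.4}, {"dx": 0, "dy": 0, "dz": 0.05, "ax": 0, "ay": 0, "az": 0, "gripper": 0.4}, {"dx": 0, "dy": 0, "dz": 0, "ax": 0, "ay": 0, "az": 0, "gripper": 0.4}, {"dx": 0, "dy": 0, "dz": 0, "ax": 0, "ay": 0, "az": 0, "gripper": 0.4}, {"dx": 0, "dy": 0, "dz": 0, "ax": 0, "ay": 0, "az": 0, "gripper": 0.4}, {"dx": 0, "dy": 0, "dz": 0, "ax": 0, "ay": 0, "az": 0, "gripper": 0.4}, {"dx": 0, "dy": 0, "dz": 0, "ax": 0, "ay": 0, "az": 0, "gripper": 0.4}, {"dx": 0, "dy": 0, "dz": 0, "ax": 0, "ay": 0, "az": 0, "gripper": 0.4}]'

```text
time_s: 14.65
position: [0.5446, 0.155, 0.0359]
tool_rot: [180.0, -0.0, 92.6]
contact_force: [-0.2, 0.3, 6.3]
opening: 0.0556
grasp_force: 33.0
```

Bed contact felt (+6 N) at the expected height, so I release and rise.

Emit:
step_arm --targets '[{"dx": 0, "dy": 0, "dz": 0, "ax": 0, "ay": 0, "az": 0, "gripper": 0.7}, {"dx": 0, "dy": 0, "dz": 0, "ax": 0, "ay": 0, "az": 0, "gripper": 0.8}, {"dx": 0, "dy": 0, "dz": 0, "ax": 0, "ay": 0, "az": 0, "gripper": 1}, {"dx": 0, "dy": 0, "dz": 0, "ax": 0, "ay": 0, "az": 0, "gripper": 1}, {"dx": 0, "dy": 0, "dz": -0.5, "ax": 0, "ay": 0, "az": 0, "gripper": 1}, {"dx": 0, "dy": 0, "dz": -1, "ax": 0, "ay": 0, "az": 0, "gripper": 1}, {"dx": 0, "dy": 0, "dz": -1, "ax": 0, "ay": 0, "az": 0, "gripper": 1}, {"dx": 0, "dy": 0, "dz": -1, "ax": 0, "ay": 0, "az": 0, "gripper": 1}]'

```text
time_s: 15.45
position: [0.5441, 0.1549, 0.1405]
tool_rot: [-179.9, 0.0, 92.6]
contact_force: [0.5, 0.5, -0.2]
opening: 0.0853
grasp_force: 0.0
```

```bash
python3 - <<'E'
from h import *
s=arm.state();print(s['position'],cr(s['position']),s['contact_force'])
p=snap("scene")["img"]
cv2.imwrite("pics/s3.png",cv2.convertScaleAbs(cv2.resize(p[90:210,220:380],None,fx=5,fy=5,interpolation=cv2.INTER_CUBIC)[:,:,::-1],alpha=1.6))
E
```

```text
[0.544147   0.15487243 0.14051311] [[ 0.00092257 -0.00487544]] [ 0.50424943  0.45503984 -0.23745434]
```

View pics/s3.png

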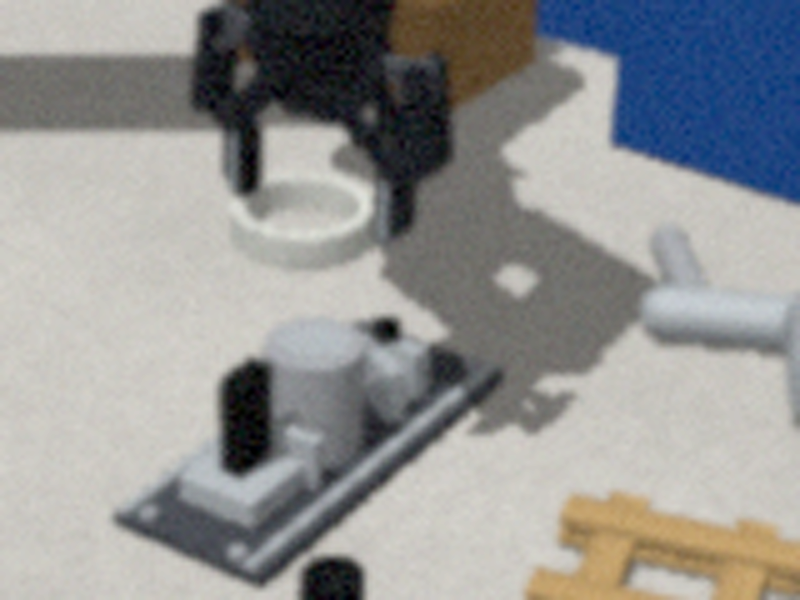

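The tin stands upright on the bed at crop (315,390), between the jaw and the V. Next I grip the jaw again.

Emit:
step_arm --force 40 --targets '[{"dx": -0.8, "dy": 0, "dz": 0, "ax": 0, "ay": 0, "az": 0, "gripper": 1}, {"dx": -0.8, "dy": 0, "dz": 0, "ax": 0, "ay": 0, "az": 0, "gripper": 1}, {"dx": -0.7, "dy": 0, "dz": 0, "ax": 0, "ay": 0, "az": 0, "gripper": 1}, {"dx": 0, "dy": 0, "dz": 0.7, "ax": 0, "ay": 0, "az": 0, "gripper": 1}, {"dx": 0, "dy": 0, "dz": 0.8, "ax": 0, "ay": 0, "az": 0, "gripper": 1}, {"dx": 0, "dy": 0, "dz": 0.8, "ax": 0, "ay": 0, "az": 0, "gripper": 1}, {"dx": 0, "dy": 0, "dz": 0.6, "ax": 0, "ay": 0, "az": 0, "gripper": 1}, {"dx": 0, "dy": 0, "dz": 0, "ax": 0, "ay": 0, "az": 0, "gripper": 1}]'

```text
time_s: 16.3
position: [0.5456, 0.086, 0.0503]
tool_rot: [-179.7, -0.0, 92.6]
contact_force: [-0.6, 0.0, 0.0]
opening: 0.0856
grasp_force: 0.0
```

Emit:
step_arm --force 40 --targets '[{"dx": 0, "dy": 0, "dz": 0, "ax": 0, "ay": 0, "az": 0, "gripper": 0.3}, {"dx": 0, "dy": 0, "dz": 0, "ax": 0, "ay": 0, "az": 0, "gripper": 0.1}, {"dx": 0, "dy": 0, "dz": 0, "ax": 0, "ay": 0, "az": 0, "gripper": 0}, {"dx": 0, "dy": 0, "dz": 0, "ax": 0, "ay": 0, "az": 0, "gripper": 0}, {"dx": 0, "dy": 0, "dz": 0, "ax": 0, "ay": 0, "az": 0, "gripper": 0}, {"dx": 0, "dy": 0, "dz": 0, "ax": 0, "ay": 0, "az": 0, "gripper": 0}, {"dx": 0, "dy": 0, "dz": 0, "ax": 0, "ay": 0, "az": 0, "gripper": 0}, {"dx": 0, "dy": 0, "dz": 0, "ax": 0, "ay": 0, "az": 0, "gripper": 0}]'

```text
time_s: 17.1
position: [0.5472, 0.086, 0.0536]
tool_rot: [-180.0, 0.0, 92.6]
contact_force: [-2.4, 0.0, 6.1]
opening: 0.0157
grasp_force: 41.3
```

```bash
python3 - <<'E'
from h import *
s=arm.state();print(s['position'],s['tool_rot'],cr(s['position']),s['contact_force'],s['opening'],s['grasp_force'])
E
```

```text
[0.54724306 0.0860297  0.05364363] [-1.79981065e+02  1.00084436e-03  9.26323043e+01] [[ 0.0008324  -0.07378769]] [-2.44333693  0.03377516  6.13501567] 0.015746520909471366 41.2625527381897
```

Emit:
step_arm --targets '[{"dx": 0.1, "dy": 0, "dz": 0, "ax": 0, "ay": 0, "az": 0, "gripper": 0}, {"dx": 0.1, "dy": 0, "dz": 0, "ax": 0, "ay": 0, "az": 0, "gripper": 0}, {"dx": 0.1, "dy": 0, "dz": 0, "ax": 0, "ay": 0, "az": 0, "gripper": 0}, {"dx": 0.1, "dy": 0, "dz": 0, "ax": 0, "ay": 0, "az": 0, "gripper": 0}, {"dx": 0.1, "dy": 0, "dz": 0, "ax": 0, "ay": 0, "az": 0, "gripper": 0}, {"dx": 0.1, "dy": 0, "dz": 0, "ax": 0, "ay": 0, "az": 0, "gripper": 0}, {"dx": 0.1, "dy": 0, "dz": 0, "ax": 0, "ay": 0, "az": 0, "gripper": 0}, {"dx": 0.1, "dy": 0, "dz": 0, "ax": 0, "ay": 0, "az": 0, "gripper": 0}]'

```text
time_s: 17.9
position: [0.5463, 0.1079, 0.0536]
tool_rot: [-180.0, 0.2, 92.7]
contact_force: [-3.1, -9.0, 5.6]
opening: 0.0155
grasp_force: 41.3
```

Emit:
step_arm --targets '[{"dx": 0.02, "dy": 0, "dz": 0, "ax": 0, "ay": 0, "az": 0, "gripper": 0}, {"dx": 0.02, "dy": 0, "dz": 0, "ax": 0, "ay": 0, "az": 0, "gripper": 0}, {"dx": 0.02, "dy": 0, "dz": 0, "ax": 0, "ay": 0, "az": 0, "gripper": 0}, {"dx": 0.02, "dy": 0, "dz": 0, "ax": 0, "ay": 0, "az": 0, "gripper": 0}, {"dx": 0.01, "dy": 0, "dz": 0, "ax": 0, "ay": 0, "az": 0, "gripper": 0}, {"dx": 0.01, "dy": 0, "dz": 0, "ax": 0, "ay": 0, "az": 0, "gripper": 0}, {"dx": 0.01, "dy": 0, "dz": 0, "ax": 0, "ay": 0, "az": 0, "gripper": 0}, {"dx": 0.01, "dy": 0, "dz": 0, "ax": 0, "ay": 0, "az": 0, "gripper": 0}]'

```text
time_s: 18.7
position: [0.5461, 0.1114, 0.0536]
tool_rot: [-180.0, 0.2, 92.7]
contact_force: [-2.3, -8.7, 5.7]
opening: 0.0159
grasp_force: 41.3
```

Emit:
step_arm --targets '[{"dx": 0.01, "dy": 0, "dz": 0, "ax": 0, "ay": 0, "az": 0, "gripper": 0}, {"dx": 0.01, "dy": 0, "dz": 0, "ax": 0, "ay": 0, "az": 0, "gripper": 0}, {"dx": 0.01, "dy": 0, "dz": 0, "ax": 0, "ay": 0, "az": 0, "gripper": 0}, {"dx": 0.01, "dy": 0, "dz": 0, "ax": 0, "ay": 0, "az": 0, "gripper": 0}, {"dx": 0.01, "dy": 0, "dz": 0, "ax": 0, "ay": 0, "az": 0, "gripper": 0}, {"dx": 0.01, "dy": 0, "dz": 0, "ax": 0, "ay": 0, "az": 0, "gripper": 0}, {"dx": 0.01, "dy": 0, "dz": 0, "ax": 0, "ay": 0, "az": 0, "gripper": 0}, {"dx": 0.01, "dy": 0, "dz": 0, "ax": 0, "ay": 0, "az": 0, "gripper": 0}]'

```text
time_s: 19.5
position: [0.546, 0.1138, 0.0537]
tool_rot: [-180.0, 0.2, 92.7]
contact_force: [-2.6, -9.6, 6.2]
opening: 0.0154
grasp_force: 41.3
```

Emit:
step_arm --targets '[{"dx": 0.01, "dy": 0, "dz": 0, "ax": 0, "ay": 0, "az": 0, "gripper": 0}, {"dx": 0.01, "dy": 0, "dz": 0, "ax": 0, "ay": 0, "az": 0, "gripper": 0}, {"dx": 0.01, "dy": 0, "dz": 0, "ax": 0, "ay": 0, "az": 0, "gripper": 0}, {"dx": 0.01, "dy": 0, "dz": 0, "ax": 0, "ay": 0, "az": 0, "gripper": 0}, {"dx": 0, "dy": 0, "dz": 0, "ax": 0, "ay": 0, "az": 0, "gripper": 0}, {"dx": 0, "dy": 0, "dz": 0, "ax": 0, "ay": 0, "az": 0, "gripper": 0}, {"dx": 0, "dy": 0, "dz": 0, "ax": 0, "ay": 0, "az": 0, "gripper": 0}, {"dx": 0, "dy": 0, "dz": 0, "ax": 0, "ay": 0, "az": 0, "gripper": 0}]'

```text
time_s: 20.3
position: [0.546, 0.1145, 0.0536]
tool_rot: [-180.0, 0.2, 92.7]
contact_force: [-2.6, -10.6, 5.7]
opening: 0.0152
grasp_force: 41.3
```

Emit:
step_arm --targets '[{"dx": 0.01, "dy": 0, "dz": 0, "ax": 0, "ay": 0, "az": 0, "gripper": 0}, {"dx": 0.01, "dy": 0, "dz": 0, "ax": 0, "ay": 0, "az": 0, "gripper": 0}, {"dx": 0.01, "dy": 0, "dz": 0, "ax": 0, "ay": 0, "az": 0, "gripper": 0}, {"dx": 0.01, "dy": 0, "dz": 0, "ax": 0, "ay": 0, "az": 0, "gripper": 0}, {"dx": 0.01, "dy": 0, "dz": 0, "ax": 0, "ay": 0, "az": 0, "gripper": 0}, {"dx": 0, "dy": 0, "dz": 0, "ax": 0, "ay": 0, "az": 0, "gripper": 0}, {"dx": 0, "dy": 0, "dz": 0, "ax": 0, "ay": 0, "az": 0, "gripper": 0}, {"dx": 0, "dy": 0, "dz": 0, "ax": 0, "ay": 0, "az": 0, "gripper": 0}]'

```text
time_s: 21.1
position: [0.546, 0.1147, 0.0536]
tool_rot: [-179.9, 0.3, 92.7]
contact_force: [-3.3, -15.5, 6.4]
opening: 0.0155
grasp_force: 41.3
```

The V stop is felt: the force rises while the jaw stands still. I press on gently.

Emit:
step_arm --targets '[{"dx": 0.01, "dy": 0, "dz": 0, "ax": 0, "ay": 0, "az": 0, "gripper": 0}, {"dx": 0.01, "dy": 0, "dz": 0, "ax": 0, "ay": 0, "az": 0, "gripper": 0}, {"dx": 0.01, "dy": 0, "dz": 0, "ax": 0, "ay": 0, "az": 0, "gripper": 0}, {"dx": 0.01, "dy": 0, "dz": 0, "ax": 0, "ay": 0, "az": 0, "gripper": 0}, {"dx": 0.01, "dy": 0, "dz": 0, "ax": 0, "ay": 0, "az": 0, "gripper": 0}, {"dx": 0.01, "dy": 0, "dz": 0, "ax": 0, "ay": 0, "az": 0, "gripper": 0}, {"dx": 0, "dy": 0, "dz": 0, "ax": 0, "ay": 0, "az": 0, "gripper": 0}, {"dx": 0, "dy": 0, "dz": 0, "ax": 0, "ay": 0, "az": 0, "gripper": 0}]'

```text
time_s: 21.9
position: [0.546, 0.1148, 0.0536]
tool_rot: [-179.9, 0.4, 92.8]
contact_force: [-2.4, -21.7, 5.5]
opening: 0.0157
grasp_force: 41.4
```

Emit:
step_arm --targets '[{"dx": 0.01, "dy": 0, "dz": 0, "ax": 0, "ay": 0, "az": 0, "gripper": 0}, {"dx": 0.01, "dy": 0, "dz": 0, "ax": 0, "ay": 0, "az": 0, "gripper": 0}, {"dx": 0, "dy": 0, "dz": 0, "ax": 0, "ay": 0, "az": 0, "gripper": 0}, {"dx": 0, "dy": 0, "dz": 0, "ax": 0, "ay": 0, "az": 0, "gripper": 0}, {"dx": 0, "dy": 0, "dz": 0, "ax": 0, "ay": 0, "az": 0, "gripper": 0}, {"dx": 0, "dy": 0, "dz": 0, "ax": 0, "ay": 0, "az": 0, "gripper": 0}, {"dx": 0, "dy": 0, "dz": 0, "ax": 0, "ay": 0, "az": 0, "gripper": 0}, {"dx": 0, "dy": 0, "dz": 0, "ax": 0, "ay": 0, "az": 0, "gripper": 0}]'

```text
time_s: 22.7
position: [0.546, 0.1149, 0.0536]
tool_rot: [-179.9, 0.5, 92.8]
contact_force: [-2.9, -24.6, 6.9]
opening: 0.0155
grasp_force: 41.4
```

Emit:
step_arm --targets '[{"dx": 0, "dy": 0, "dz": 0, "ax": 0, "ay": 0, "az": 0, "gripper": 0.4}, {"dx": 0, "dy": 0, "dz": 0, "ax": 0, "ay": 0, "az": 0, "gripper": 1}, {"dx": 0, "dy": 0, "dz": 0, "ax": 0, "ay": 0, "az": 0, "gripper": 1}, {"dx": 0, "dy": 0, "dz": 0, "ax": 0, "ay": 0, "az": 0, "gripper": 1}, {"dx": 0, "dy": 0, "dz": -0.5, "ax": 0, "ay": 0, "az": 0, "gripper": 1}, {"dx": 0, "dy": 0, "dz": -1, "ax": 0, "ay": 0, "az": 0, "gripper": 1}, {"dx": 0, "dy": 0, "dz": -1, "ax": 0, "ay": 0, "az": 0, "gripper": 1}, {"dx": 0, "dy": 0, "dz": -1, "ax": 0, "ay": 0, "az": 0, "gripper": 1}]'

```text
time_s: 23.5
position: [0.5456, 0.1217, 0.1586]
tool_rot: [-180.0, -0.0, 92.7]
contact_force: [1.2, 0.2, -1.2]
opening: 0.0853
grasp_force: 0.0
```

Emit:
step_arm --targets '[{"dx": 0, "dy": 0, "dz": -1, "ax": 0, "ay": 0, "az": 0, "gripper": 1}, {"dx": 0, "dy": 0, "dz": -1, "ax": 0, "ay": 0, "az": 0, "gripper": 1}, {"dx": 0, "dy": 0, "dz": -1, "ax": 0, "ay": 0, "az": 0, "gripper": 1}, {"dx": 0, "dy": 0, "dz": 0, "ax": 0, "ay": 0, "az": 0, "gripper": 1}, {"dx": 0, "dy": 0, "dz": 0, "ax": 0, "ay": 0, "az": 0, "gripper": 1}, {"dx": 0, "dy": 0, "dz": 0, "ax": 0, "ay": 0, "az": 0, "gripper": 1}, {"dx": 0, "dy": 0, "dz": 0, "ax": 0, "ay": 0, "az": 0, "gripper": 1}, {"dx": 0, "dy": 0, "dz": 0, "ax": 0, "ay": 0, "az": 0, "gripper": 1}]'

```text
time_s: 24.3
position: [0.5453, 0.1211, 0.2465]
tool_rot: [-179.8, -0.0, 92.6]
contact_force: [0.5, 0.7, -0.5]
opening: 0.0852
grasp_force: 0.0
```

```bash
python3 - <<'E'
from h import *
p=snap("scene")["img"]
cv2.imwrite("pics/s4.png",cv2.convertScaleAbs(cv2.resize(p[90:210,220:380],None,fx=5,fy=5,interpolation=cv2.INTER_CUBIC)[:,:,::-1],alpha=1.6))
E
```

```text
(no output)
```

View pics/s4.png

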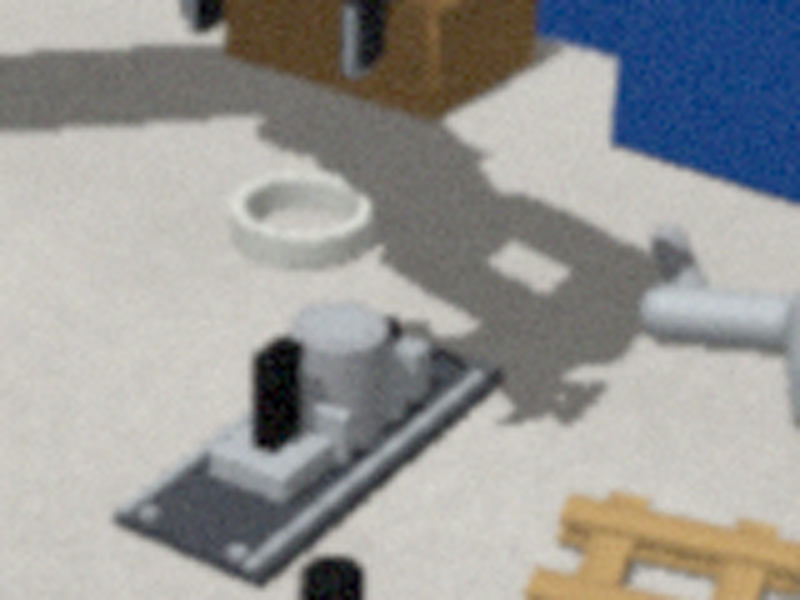

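The tin stands upright at crop (345,365), pinched between the jaw plate and the V. The arm is clear, so I hand in.

```bash
python3 -c "
from station import arm
print(arm.sign_off())"
```

```text
the job is handed in; nothing more can be done
None
```

The job is handed in at about 24 s, verdict not shown: the smallest tin stands upright in the V, the jaw was pressed to about 16 N on it (estimated from wrist force) and then released, and the arm is clear; the pinch left after release was not measured.

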